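# Key the bearing cap onto its pin and press it home

## Robot

A 7-joint arm with a two-finger parallel gripper is mounted at the origin on the work surface. World frame = base frame: x ahead of the robot, y to its left, z up, the work surface at z = 0. Lengths are in m, angles in rad, forces in N, time in s.
With the tool pointing down it reaches from about 0.4 to 0.85 m from the base axis. Payload 6.9 kg.
Tool frame: the origin (TCP) lies on the mounting face of the last link; the fingertips stand 173 mm ahead of it and the grasp point (between the pads) lies 155 mm ahead of it; z points along the fingers, y is the line along which they close (so a half turn about z gives the same grasp; the last joint's range is limited). The gripper opens to 85 mm and grips with 20 to 120 N. Pads are 22 mm wide; open, the fingers measure 114 mm over their backs; the gripper's body (76 mm by 85 mm) begins 54 mm behind the grasp point. The pads swing forward as they close: fully open they stand 13 mm farther back than shut.
Start: joints at [-1.091, 0.507, -0.238, 1.5, 0.126, 1.149, -0.155], TCP at [0.228, 0.582, 0.405] pointing down, gripper open.
Joint ranges: [-3.08, 3.08], [-0.24, 2.05], [-1.43, 1.35], [0, 2.5], [-1.52, 4.66], [0.17, 1.96], [-2.89, 2.89]. Speed limits (rad/s): [2.39, 2.39, 3.14, 3.14, 3.14, 3.14, 3.14].

## Interface

Orientations are given as a rotation vector (axis times angle).
In Python, from cell import observe, snapshot, camera_info, close_job, silhouettes, place_of gives the robot as it stands. The module is installed in compiled form; this text tells all that it offers.
- The arm moves only by the shell command python3 -m handwheel 'ROWS' [OPENING] [FORCE]. ROWS is JSON, a list that holds one entry, the list of rows, each a list of 4 numbers: the shift along the tool's x, y, z scaled (see below), then the turn about the tool's z scaled (see below). In form: [[[dx, dy, dz, spin], ...]]. A call has 1 to 5 rows; each row is the pose to reach, as a shift and turn from the pose commanded when the call began, along the tool's axes at that moment; what a row does not reach only later rows make up. The controller multiplies each number of a shift by 30 cm and each number of a turn by 45 degrees. A row lasts 1/8 s, in which the tool goes at most 62.5 mm and 10.7 degrees, less where a joint would pass 70% of its speed; a pose out of reach is approached as far as the arm can. A call with a number of a shift or a turn outside -1 to 1 is refused whole. A call with a gripper value outside its range is refused whole. OPENING is the closure in counts, from 0 (fully open) to 255 (shut), set as the call begins (- or left out, the last holds). The fingers move at their own pace and stop on an object; FORCE is the grip in N (left out, the last holds). Time passes only in rows, so rows that repeat a pose let the fingers close. It gives the time, the measured TCP pose, the force, the opening and the grip force at its end, in the units of the state.
- observe(): the state, without advancing time (a new reading comes with each control period).
- snapshot(name): name is "scene" or "top" or "wrist"; returns (picture, depth): 384x512x3 uint8, red, green, blue; 384x512 float32, m along the optical axis (not along the pixel's ray), 0 where there is no reading.
- camera_info(name): a dict with "K" (3x3 intrinsics, pixels), "k1" (the pictures are not rectified: a ray, as slopes to the right and down, at radius r is drawn at 1 + k1 r^2 times it, then the intrinsics apply), "T" (4x4, takes a point from camera to world coordinates). Camera axes: x right, y down, z forward; pixel columns grow to the right and rows downward; lengths in m; the calibration is good to about 2 mm. A picture is of the moment at which its call begins: read the wrist's pose just before it. camera_info takes no time and is no camera call; for the wrist camera it gives the pose at the moment of the call.
- close_job(): hands the job in; it is judged then, once.
Trained networks look in the newest picture that a camera, given by its name, has taken for a name from the list of things; names that differ only in an ending like _2 or _b are one class to them, and where a whole thing is asked for, a point or a joint stands for the part that bears it (a point fixed in the world has none). Each returns a list of dicts, best first, with "score" (0 to 1); they miss things now and then, are a little off and sometimes report something else, mostly with a low value. They report only what shows in the picture. A call takes as long as a camera call. They do not tell look-alikes from the thing itself.
- silhouettes(camera, query): "mask" (384x512 bool, what is visible of it) and "position" ([column, row] in pixels, amid what is visible of it).
- place_of(camera, query): "position" ([column, row] in pixels: a listed point, or the origin of a listed thing).
The state is a dict: "t": time; "q": joint angles; "joint_velocities": joint speeds; "effort": joint torques, N m; "ee_pos": TCP position; "tcp_rot": TCP orientation; "force": force on the tool from outside, world axes, zero at the start; "ft_torque": the same for the moment, N m; "gripper_width": opening from 0.0 (shut) to 1.0 (fully open); "grip_force": force on a finger pad.
Only numpy, scipy, OpenCV 4.12 (cv2) and the standard library are available. Lean on these libraries where they do the work, as an engineer would, in place of code of your own. Each camera call takes 0.05 s, during which the arm holds its last target. There are 200 camera calls.

## Task

The blue cap sits raised on the bearing in the round nest with its notch away from the brass pin. With a fingertip against the cap's lug, turn the cap until the notch in its rim is over the pin, then press the cap straight down until it is fully home and take the hand away. Only push and press: do not pull the cap up, and leave the other things on the mat where they lie.

Things in the scene. Friction and masses are not known exactly. Their poses are not given: they have to be found in the camera images.
- cap_top (a point): centre of the top face of the blue plastic bearing cap, a flat bare disc 104 mm across and 8 mm thick, with a grey 32 mm spot in the middle and a lug on one side. The point lies on the axis about which the cap turns; the cap cannot tip or shift sideways. At the start this face is 59 mm above the worktop, its underside 2 mm above the pin's tip; fully home it is 10 mm lower. x axis: towards the notch; z: up.
- notch (a point): middle of the notch in the cap's rim, 53 mm from the cap's axis (just outside the rim), level with the cap's top face. The notch is open outwards, 16 mm wide at the rim and 9 mm deep radially, and goes through the cap's thickness; a short white radial bar on the cap's top points at it.
- lug (a point): centre of the top of the cap's upright lug, a blue block directly opposite the notch, its centre 38 mm from the axis: 24 mm long radially (26 to 50 mm from the axis), 10 mm wide the other way, 22 mm tall above the cap's top face. Pushed sideways here, the cap turns either way, without end stops, at about 2 N and stays where it is left.
- pin (a point): tip of the upright brass locating pin, 10 mm in diameter, round-topped, 49 mm above the worktop, fixed on the nest 53 mm from the cap's axis. Half of it shows beyond the cap's rim; a yellow radial line runs outwards from it on the nest's base, a dark steel disc 150 mm across, fixed to the bench. The bearing in the nest (85 mm across) carries the cap.
- cap (a joint): how far the cap has been pressed down, in m: 0 at the start, 0.010 fully home, negative if pulled up. Its hub is a snug fit: it does not sink or rise by itself and takes about 8 N to push down. Pressed while the notch is not over the pin, it stops on the pin after about 2 mm.
- shim_a: loose brass shim ring, 36 mm across, 22 mm hole, 5 mm high, lying beside the nest; origin at the centre of its underside
- shim_b: a second such brass shim ring, on the other side of the nest
- bearing: loose dull spherical roller bearing, 85 mm across, 23 mm high; origin at the centre of its underside
- snap_gauge: loose steel snap gauge, a flat C frame about 97 by 100 mm, 17 mm high; origin near the middle of the C, on its underside
- oiler: loose white plastic oil bottle with a red cap, 48 mm across, 110 mm high; origin at the centre of its underside
- master_ring: loose bright setting ring, 72 mm across, 22 mm high; origin at the centre of its underside
- calliper: loose digital calliper, 220 mm long, 12 mm high, lying along the far edge; origin under the middle of its beam
Mind the look-alikes: they are no part of the job. There is more than one size of the part that bears cap_top; the job needs the middle-sized.

How it is judged:
By the outcome, as a careful person would: the job done as asked, in the order asked, and still so for the second after the job is handed in, with the robot touching nothing.
It also fails if it takes over 54 s, if anything falls off the work surface, if the arm or the gripper's body presses on something with over 40 N, if the wrist force passes 120 N, or if a joint passes its speed limit or range.

## Working session

There is one attempt and no reset: what is moved stays moved. The work goes in short steps, Python scripts to look and compute and a shell command to move; the robot and the scene stay as the last step left them, time stands still between calls to the robot, and variables do not carry over. Pictures are saved under pics/ and viewed, at most 10 in all, crops included, and the job is handed in when it is done.

```bash
mkdir -p pics; cat > h.py <<'E'
import numpy as np, cv2
from cell import *
from scipy.spatial.transform import Rotation as R
def ray(ci,p):
    K=np.array(ci["K"]);d=np.array([(p[0]-K[0,2])/K[0,0],(p[1]-K[1,2])/K[1,1]]);u=d.copy()
    for _ in range(20): u=d/(1+ci["k1"]*(u@u))
    return np.array([u[0],u[1],1.])
def atz(ci,p,z):
    T=np.array(ci["T"]);v=T[:3,:3]@ray(ci,p);o=T[:3,3]
    return o+v*(z-o[2])/v[2]
def dep(ci,p,d):
    T=np.array(ci["T"]);z=d[int(round(p[1])),int(round(p[0]))]
    return T[:3,:3]@(ray(ci,p)*z)+T[:3,3]
E
python3 - <<'E'
from h import *
s=observe();print(s["t"],s["ee_pos"],s["tcp_rot"],R.from_rotvec(s["tcp_rot"]).as_matrix().round(3).tolist(),s["gripper_width"])
Z=dict(cap_top=.059,notch=.059,lug=.081,pin=.049)
ims=[]
for c in ("scene","top"):
    ci=camera_info(c);im,d=snapshot(c);ims.append(im)
    cv2.imwrite(f"pics/{c}0.png",im[...,::-1])
    for n in Z:
        for r in place_of(c,n)[:4]:
            p=r["position"];print(c,n,round(r["score"],2),np.round(p,1),atz(ci,p,Z[n]).round(4),dep(ci,p,d).round(4))
cv2.imwrite("pics/a.png",cv2.resize(np.vstack(ims),None,fx=.78,fy=.78,interpolation=cv2.INTER_AREA)[...,::-1])
E
```

```text
0.0 [0.22821776 0.58161966 0.40383979] [-5.83732052e-01 -3.08660845e+00  2.78680759e-03] [[-0.931, 0.365, -0.001], [0.365, 0.931, -0.002], [-0.0, -0.002, -1.0]] 1.003654185824943
scene cap_top 0.95 [284.9 118.7] [0.3511 0.1529 0.059 ] [0.3766 0.1405 0.0852]
scene cap_top 0.9 [205.  138.8] [ 0.343  -0.0728  0.059 ] [ 0.3316 -0.0708  0.0474]
scene cap_top 0.71 [231.8 189.2] [ 0.527  -0.0613  0.059 ] [ 0.5286 -0.0618  0.0612]
scene notch 0.77 [249.4 203.8] [ 0.582  -0.0374  0.059 ] [ 0.558  -0.0294  0.0231]
scene notch 0.71 [258.6 125.7] [0.3499 0.076  0.059 ] [0.3646 0.0704 0.0741]
scene notch 0.43 [399.2 197. ] [0.6939 0.2962 0.059 ] [0.6644 0.3336 0.0025]
scene lug 0.88 [211.2 131.1] [ 0.3439 -0.0537  0.081 ] [ 0.3245 -0.0497  0.0619]
scene lug 0.67 [219.  179.8] [ 0.5059 -0.0845  0.081 ] [ 0.4996 -0.0831  0.073 ]
scene lug 0.61 [303.9 101.8] [0.3294 0.2188 0.081 ] [0.3621 0.2006 0.1126]
scene lug 0.34 [239.4 170.6] [ 0.4972 -0.0305  0.081 ] [ 0.4361 -0.0124  0.005 ]
scene pin 0.69 [212.7 202.2] [ 0.5392 -0.1137  0.049 ] [ 0.5456 -0.1148  0.0579]
scene pin 0.64 [189.4 150.6] [ 0.3589
[... 518 characters left out ...]
top notch 0.83 [319.7 282.8] [ 0.3398 -0.1104  0.059 ] [ 0.3368 -0.1124  0.0424]
top notch 0.63 [313.9 166.4] [ 0.625  -0.0985  0.059 ] [ 0.633  -0.1044  0.0029]
top lug 0.9 [306.4 212.4] [ 0.5105 -0.0773  0.081 ] [ 0.5106 -0.0776  0.0778]
top lug 0.76 [292.6 290.8] [ 0.3247 -0.0435  0.081 ] [ 0.3175 -0.0451  0.0452]
top lug 0.7 [192.2 274.1] [0.3626 0.1966 0.081 ] [0.3673 0.1897 0.1109]
top lug 0.69 [411.5 230.5] [ 0.4674 -0.3277  0.081 ] [ 0.4666 -0.3361  0.0585]
top pin 0.97 [324.4 282.9] [ 0.3378 -0.1231  0.049 ] [ 0.331  -0.1282  0.0107]
top pin 0.96 [245.  266.2] [0.3777 0.0726 0.049 ] [0.3795 0.0715 0.0625]
top pin 0.89 [320.2 200.6] [ 0.5404 -0.1146  0.049 ] [ 0.54   -0.1134  0.0583]
```

View pics/a.png

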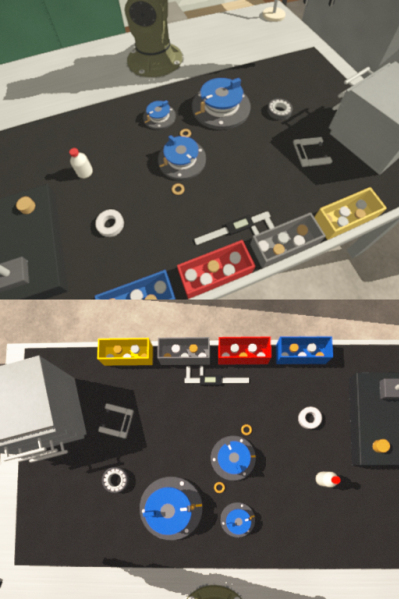

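The picture shows three capped nests. The middle-sized one is at top pixel (302,199) and scene pixel (232,189). I'll zoom in on it.

```bash
python3 - <<'E'
from h import *
a=cv2.imread("pics/top0.png")[160:240,255:345];b=cv2.imread("pics/scene0.png")[155:235,185:275]
cv2.imwrite("pics/b.png",np.hstack([cv2.resize(x,(396,352),interpolation=cv2.INTER_CUBIC) for x in(a,b)]))
for c in("top","scene"):
    ci=camera_info(c);im,d=snapshot(c)
    for r in silhouettes(c,"cap_top"):
        m=r["mask"];v,u=np.nonzero(m);P=np.array([dep(ci,p,d) for p in zip(u,v)])
        k=(abs(P[:,2]-.059)<.006);Q=P[k]
        if len(Q)>20:
            (x,y),rad=cv2.minEnclosingCircle(Q[:,:2].astype(np.float32));print(c,r["score"],r["position"],x,y,rad,np.median(Q,0))
        L=P[(P[:,2]>.074)&(P[:,2]<.09)]; print("high",len(L),L.mean(0) if len(L) else 0)
E
```

```text
high 2711 [0.37202007 0.14234456 0.07930632]
top 0.83 [304.3, 287.4] 0.32575488090515137 -0.048887770622968674 0.00906115211546421 [ 0.32730583 -0.047907    0.0599528 ]
high 0 0
top 0.68 [302.0, 199.9] 0.5374081134796143 -0.06282657384872437 0.052120570093393326 [ 0.53665565 -0.06143256  0.05764601]
high 44 [ 0.50222609 -0.07693432  0.07898886]
scene 0.96 [203.4, 137.8] 0.3253403604030609 -0.04911547154188156 0.009590483270585537 [ 0.32743188 -0.04971701  0.06113141]
high 0 0
scene 0.75 [230.2, 189.4] 0.5338403582572937 -0.06601627171039581 0.05309084802865982 [ 0.53896382 -0.0646119   0.05998595]
high 44 [ 0.5013175  -0.07950185  0.08041262]
high 1619 [0.37463909 0.13623326 0.08206359]
```

View pics/b.png

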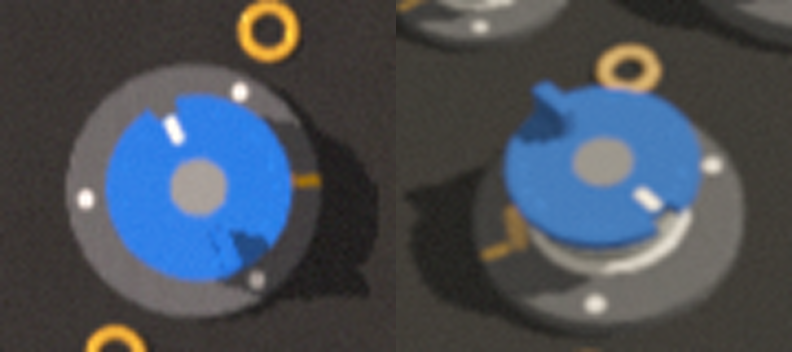

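The middle cap's centre is near (0.537, -0.064). Its notch points up and slightly left, with the white bar at crop (172,128). The lug is at lower right, and the pin and yellow line are to the right at crop (305,181). So the cap needs about 109° clockwise seen from above. I'll move over it with the gripper shut and look with the wrist camera.

```bash
python3 -m handwheel '[[[-0.14,-0.14,0,0],[-0.28,-0.28,0,0],[-0.42,-0.42,0,0],[-0.56,-0.56,0,0],[-0.7,-0.7,0,0]]]' 255 20
python3 -m handwheel '[[[-0.14,-0.14,0,0],[-0.28,-0.28,0,0],[-0.42,-0.42,0,0],[-0.56,-0.56,0,0],[-0.7,-0.7,0,0]]]'
python3 -m handwheel '[[[-0.11,-0.14,0,0.2],[-0.22,-0.28,0,0.4],[-0.22,-0.28,0,0.6],[-0.22,-0.28,0,0.8],[-0.22,-0.28,0,1]]]'
cat > look.py <<'E'
import sys
from h import *
s=observe();M=R.from_rotvec(s["tcp_rot"]).as_matrix()
print(s["t"],s["ee_pos"].round(4) if hasattr(s["ee_pos"],"round") else s["ee_pos"],"yang",np.degrees(np.arctan2(M[1,1],M[0,1])),"z",M[:,2].round(3),"F",np.round(s["force"],1),s["gripper_width"],"q",np.round(s["q"],2))
ci=camera_info("wrist");im,d=snapshot("wrist");T=np.array(ci["T"]);print(T[:3,3].round(3),T[:3,2].round(3))
np.savez(sys.argv[1],im=im,d=d,T=T,K=ci["K"],k1=ci["k1"])
cv2.imwrite(f"pics/{sys.argv[1]}.png",im[...,::-1])
Z=dict(cap_top=.059,notch=.059,lug=.081,pin=.049)
for n in Z:
    for r in place_of("wrist",n)[:3]:
        p=r["position"];dp=dep(ci,p,d);print(n,round(r["score"],2),np.round(p,1),atz(ci,p,Z[n]).round(4),dp.round(4))
E
python3 look.py w1
```

```text
t: 1.32
ee_pos: [0.3476, 0.3078, 0.405]
tcp_rot: [0.584, 3.086, 0.001]
force: [1.1, 1.2, 0.1]
gripper_width: 0.0
grip_force: 0.0
t: 1.95
ee_pos: [0.4664, 0.0357, 0.4051]
tcp_rot: [0.583, 3.086, 0.001]
force: [0.8, 1.0, 0.9]
gripper_width: -0.001
grip_force: 0.0
t: 2.58
ee_pos: [0.4966, -0.065, 0.4048]
tcp_rot: [1.728, 2.624, 0.0]
force: [0.3, 0.6, -0.6]
gripper_width: -0.005
grip_force: 0.0
2.575 [ 0.4966 -0.065   0.4048] yang 23.263801992132933 z [ 0.  0. -1.] F [ 0.3  0.6 -0.6] -0.004799764891873227 q [-0.05  0.32  0.18  1.82 -0.07  1.01  0.56]
[0.466 0.01  0.374] [ 0.123 -0.288 -0.95 ]
cap_top 0.68 [118.7 128.1] [ 0.3395 -0.0717  0.059 ] [ 0.3347 -0.0749  0.0469]
cap_top 0.54 [219.7 118. ] [ 0.4405 -0.0163  0.059 ] [ 0.436  -0.0209  0.003 ]
notch 0.81 [117.7 163.4] [ 0.3487 -0.1119  0.059 ] [ 0.3319 -0.1293  0.0139]
notch 0.7 [320.6 188.2] [ 0.5831 -0.0447  0.059 ] [ 0.5994 -0.0522  0.0152]
lug 0.89 [108.7 104.6] [ 0.3331 -0.0471  0.081 ] [ 0.3249 -0.0506  0.063 ]
lug 0.74 [321.2 226.9] [ 0.5981 -0.0832  0.081 ] [ 0.6326 -0.1074  0.0045]
lug 0.67 [246.8 192.3] [ 0.5001 -0.0783  0.081 ] [ 0.5001 -0.0783  0.0808]
pin 0.92 [120.9 162.8] [ 0.3484 -0.1135  0.049 ] [ 0.3439 -0.1182  0.0366]
pin 0.91 [192.1   6.5] [0.3741 0.0741 0.049 ] [0.3788 0.0708 0.0658]
pin 0.78 [263.5 222.4] [ 0.5401 -0.1174  0.049 ] [ 0.5377 -0.1132  0.0597]
```

View pics/w1.png

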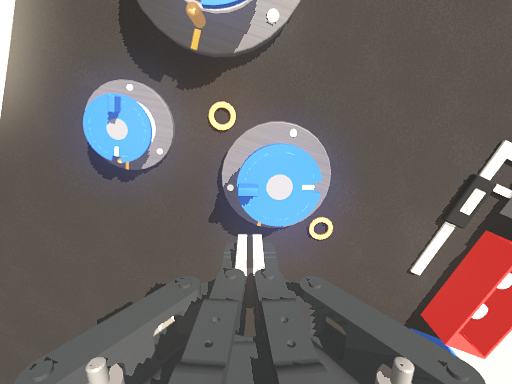

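The wrist view shows the middle cap with its grey spot at (280,187), white bar and notch at (308–320,187), lug at (247,189) and pin at about (260,222). Next I'll measure them precisely.

```bash
cat > meas.py <<'E'
import sys
from h import *
f=np.load(sys.argv[1]+".npz");zt=float(sys.argv[2]);ci=dict(T=f["T"],K=f["K"],k1=float(f["k1"]));im=f["im"];d=f["d"]
g=np.array([0.537,-0.064]) 
hsv=cv2.cvtColor(im,cv2.COLOR_RGB2HSV)
v,u=np.nonzero(d>0);P=np.array([dep(ci,p,d) for p in zip(u,v)])
X=np.array([atz(ci,p,zt) for p in zip(u,v)]);H=hsv[v,u].astype(int)
near=np.hypot(*(X[:,:2]-g).T)<.06;flat=abs(P[:,2]-zt)<.004
gr=near&(np.hypot(*(X[:,:2]-g).T)<.025)&(H[:,1]<60)&(H[:,2]>60)&flat
print("grey",gr.sum(),X[gr].mean(0),"zflat",np.median(P[near&flat&(H[:,1]>100),2]));
m=(near&(H[:,1]>100)&(H[:,0]>95)&(H[:,0]<125)&flat).astype(bool)
img=np.zeros(d.shape,np.uint8);img[v[m],u[m]]=255
c=max(cv2.findContours(img,0,1)[0],key=len)[:,0]
C=np.array([atz(ci,p,zt)[:2] for p in c])
from scipy.optimize import least_squares
r=least_squares(lambda a:np.hypot(C[:,0]-a[0],C[:,1]-a[1])-a[2],[*g,.052],loss="soft_l1",f_scale=.0005).x
print("circle",r)
o=X[gr].mean(0)[:2]
ang=lambda q:np.degrees(np.arctan2(q[1]-o[1],q[0]-o[0]))
rr=np.hypot(*(X[:,:2]-o).T)
wh=flat&(rr>.022)&(rr<.05)&(H[:,1]<70)&(H[:,2]>150)
if wh.sum(): w=X[wh].mean(0);print("bar",wh.sum(),w,ang(w))
lg=(P[:,2]>zt+.018)&(P[:,2]<zt+.028)&(np.hypot(*(P[:,:2]-o).T)<.06)&(H[:,1]>100)&(H[:,0]>95)
if lg.sum(): w=P[lg].mean(0);print("lug",lg.sum(),w,ang(w),np.hypot(*(w[:2]-o)))
br=(H[:,0]>10)&(H[:,0]<30)&(H[:,1]>90)&(np.hypot(*(P[:,:2]-o).T)<.078)&(np.hypot(*(P[:,:2]-o).T)>.045)
for k in np.nonzero(br)[0]: print("br",u[k],v[k],P[k].round(4),round(ang(P[k]),1),round(np.hypot(*(P[k,:2]-o)),4))
E
python3 meas.py w1 .059
```

```text
grey 517 [ 0.53603081 -0.06285726  0.059     ] zflat 0.05904832174237515
circle [ 0.53564456 -0.0627609   0.05109161]
bar 61 [ 0.56799142 -0.04950166  0.059     ] 22.67891778150297
lug 182 [ 0.50127554 -0.07686275  0.08073671] -158.05181201346488 0.037471088817183716
br 258 222 [ 0.54   -0.1325  0.0168] -86.8 0.0698
br 258 223 [ 0.5405 -0.1338  0.0172] -86.4 0.0711
br 259 223 [ 0.5417 -0.133   0.0177] -85.4 0.0704
br 260 223 [ 0.5431 -0.1326  0.0173] -84.2 0.0701
br 257 224 [ 0.5397 -0.1356  0.0178] -87.1 0.0728
br 258 224 [ 0.541  -0.135   0.0178] -86.0 0.0723
br 259 224 [ 0.5424 -0.1345  0.0175] -84.9 0.0719
br 260 224 [ 0.5437 -0.134   0.0175] -83.8 0.0715
br 257 225 [ 0.5401 -0.1366  0.0188] -86.8 0.0738
br 258 225 [ 0.5417 -0.1365  0.0176] -85.6 0.0738
br 259 225 [ 0.5429 -0.1356  0.0184] -84.6 0.0731
br 260 225 [ 0.5442 -0.135   0.0184] -83.6 0.0726
```

```bash
cat > plan.py <<'E'
import sys,json
from h import *
O=np.array([0.536,-0.0628])
def plan(wps,s=None):
    s=observe();p=np.array(s["ee_pos"]);M=R.from_rotvec(s["tcp_rot"]).as_matrix();ya=np.degrees(np.arctan2(M[1,1],M[0,1]))
    print("at",s["t"],p.round(4),round(ya,1))
    for a,t,rad,z in wps:
        e=np.array([np.cos(np.radians(a)),np.sin(np.radians(a))]);n=np.array([-e[1],e[0]])
        q=O+rad*e+t*n;dl=M.T@(np.array([*q,z])-p)/.3
        sp=((ya-(a-180)+180)%360-180)/45
        print((a,t,z),"->",dl.round(3).tolist(),round(sp,3))
plan(json.loads(sys.argv[1]))
E
python3 plan.py '[[202,0.034,0.038,0.4048],[202,0.034,0.038,0.24],[202,0.02,0.038,0.24]]'
```

```text
at 2.825 [ 0.4966 -0.0647  0.4048] 23.8
(202, 0.034, 0.4048) -> [-0.156, -0.008, -0.0] 0.04
(202, 0.034, 0.24) -> [-0.156, -0.008, 0.549] 0.04
(202, 0.02, 0.24) -> [-0.11, -0.006, 0.549] 0.04
```

```bash
python3 -m handwheel '[[[-0.156,-0.008,0,0.04],[-0.156,-0.008,0.2,0.04],[-0.156,-0.008,0.38,0.04],[-0.156,-0.008,0.5,0.04],[-0.156,-0.008,0.549,0.04]]]'
python3 look.py w2 | head -2; python3 plan.py '[[202,0.018,0.038,0.24],[192,0.018,0.038,0.24],[182,0.018,0.038,0.24],[172,0.018,0.038,0.24],[162,0.018,0.038,0.24]]'
```

```text
t: 3.45
ee_pos: [0.5127, -0.1086, 0.2382]
tcp_rot: [-1.758, -2.601, 0.002]
force: [-0.9, 0.1, 0.2]
gripper_width: -0.004
grip_force: 0.0
3.45 [ 0.5127 -0.1086  0.2382] yang 21.89494235902416 z [-0.003  0.001 -1.   ] F [-0.9  0.1  0.2] -0.003857688545621529 q [ 0.06  0.56  0.15  1.97 -0.14  0.62  0.69]
[ 0.484 -0.033  0.207] [ 0.113 -0.291 -0.95 ]
at 3.7 [ 0.5138 -0.1089  0.2414] 21.8
(202, 0.018, 0.24) -> [0.055, -0.001, 0.005] -0.004
(192, 0.018, 0.24) -> [0.078, -0.009, 0.004] 0.218
(182, 0.018, 0.24) -> [0.102, -0.014, 0.004] 0.44
(172, 0.018, 0.24) -> [0.126, -0.014, 0.004] 0.662
(162, 0.018, 0.24) -> [0.15, -0.01, 0.004] 0.885
```

View pics/w2.png

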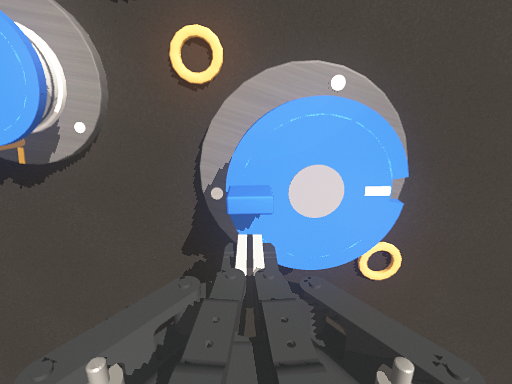

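The fingertip is at (250,240), just behind the lug at (250,199), and the notch is at (395,190). Now I'll push along the arc.

```bash
python3 -m handwheel '[[[0.055,0,0.004,0],[0.078,-0.009,0.004,0.218],[0.102,-0.014,0.004,0.44],[0.126,-0.014,0.004,0.662],[0.15,-0.01,0.004,0.885]]]'
python3 plan.py '[[152,0.018,0.038,0.24],[142,0.018,0.038,0.24],[132,0.018,0.038,0.24],[122,0.018,0.038,0.24],[114,0.018,0.038,0.24]]'
```

```text
t: 4.32
ee_pos: [0.4937, -0.0673, 0.2398]
tcp_rot: [2.546, 1.838, 0.003]
force: [0.1, -2.1, 0.1]
gripper_width: -0.002
grip_force: 0.9
at 4.325 [ 0.4937 -0.0673  0.2398] -18.3
(152, 0.018, 0.24) -> [0.021, -0.006, -0.001] 0.215
(142, 0.018, 0.24) -> [0.045, -0.01, -0.001] 0.437
(132, 0.018, 0.24) -> [0.069, -0.011, -0.0] 0.659
(122, 0.018, 0.24) -> [0.093, -0.007, -0.0] 0.881
(114, 0.018, 0.24) -> [0.112, -0.0, -0.0] 1.059
```

```bash
python3 -m handwheel '[[[0.021,-0.006,0,0.215],[0.045,-0.01,0,0.437],[0.069,-0.011,0,0.659],[0.093,-0.007,0,0.881],[0.105,-0.003,0,1.0]]]'
python3 look.py w3; python3 meas.py w3 .059 | cut -c1-120 | head -30; python3 plan.py '[[112,0.018,0.038,0.24],[108,0.018,0.038,0.24],[104,0.018,0.038,0.24],[100,0.018,0.038,0.24],[96,0.018,0.038,0.24]]'
```

```text
t: 4.95
ee_pos: [0.5022, -0.0364, 0.2395]
tcp_rot: [-3.056, -0.728, -0.001]
force: [-1.2, -2.0, 1.8]
gripper_width: -0.005
grip_force: 0.8
4.95 [ 0.5022 -0.0364  0.2395] yang -63.209267966553035 z [ 0.001  0.001 -1.   ] F [-1.2 -2.   1.8] -0.005309532327404508 q [-0.37  0.61  0.61  2.03 -0.55  0.67 -0.51]
[0.575 0.001 0.209] [-0.279 -0.141 -0.95 ]
notch 0.8 [401.  213.4] [ 0.5608 -0.1074  0.059 ] [ 0.5556 -0.1473  0.0038]
lug 0.63 [250.2 235.9] [ 0.5171 -0.0289  0.081 ] [ 0.5172 -0.0288  0.0813]
pin 0.95 [382.9 240.8] [ 0.5387 -0.1158  0.049 ] [ 0.5409 -0.1086  0.0589]
pin 0.61 [ 20. 335.] [0.3537 0.0794 0.049 ] [0.378  0.0708 0.0666]
grey 2053 [ 0.5360975  -0.06271075  0.059     ] zflat 0.059036903058000065
circle [ 0.5396554  -0.0610163   0.04829221]
bar 226 [ 0.55254402 -0.09378761  0.059     ] -62.111286128608576
lug 872 [ 0.51884333 -0.02875623  0.08060569] 116.93764997463268 0.03808695921410496
br 183 276 [ 0.5011 -0.0051  0.1109] 121.2 0.0674
br 184 276 [ 0.5011 -0.0055  0.1106] 121.5 0.0671
br 185 276 [ 0.5015 -0.0058  0.1109] 121.3 0.0666
br 191 276 [ 0.5028 -0.0081  0.1111] 121.4 0.064
br 192 276 [ 0.5029 -0.0085  0.111 ] 121.5 0.0636
br 195 277 [ 0.5037 -0.0097  0.1119] 121.5 0.0622
br 197 278 [ 0.5046 -0.0105  0.1132] 121.1 0.061
br 198 279 [ 0.5043 -0.011   0.1132] 121.6 0.0607
br 198 280 [ 0.5036 -0.0113  0.1129] 122.3 0.0608
br 199 280 [ 0.5047 -0.0115  0.114 ] 121.5 0.0601
br 199 281 [ 0.5051 -0.0115  0.1152] 121.2 0.0599
at 5.2 [ 0.5024 -0.0372  0.2391] -62.9
(112, 0.018, 0.24) -> [0.012, -0.004, -0.003] 0.114
(108, 0.018, 0.24) -> [0.022, -0.008, -0.003] 0.203
(104, 0.018, 0.24) -> [0.031, -0.01, -0.003] 0.292
(100, 0.018, 0.24) -> [0.041, -0.012, -0.003] 0.381
(96, 0.018, 0.24) -> [0.05, -0.013, -0.003] 0.469
```

View pics/w3.png

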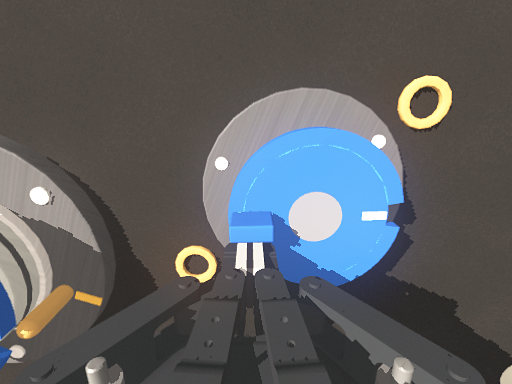

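The lug is now at (250,226) with the fingertip behind it, and the notch is at (392,214), about 23.5° short of the pin. I'll carry on to just short of that, then measure.

```bash
python3 -m handwheel '[[[0.012,-0.004,-0.002,0.114],[0.022,-0.008,-0.002,0.203],[0.031,-0.01,-0.002,0.292],[0.041,-0.012,-0.002,0.381],[0.05,-0.013,-0.002,0.469]]]'
python3 look.py w4; python3 meas.py w4 .059 | cut -c1-120 | grep -v '0\.1[01]' |head -30; python3 plan.py '[[95,0.018,0.038,0.24],[94,0.018,0.038,0.24],[93,0.018,0.038,0.24],[92,0.018,0.038,0.24]]'
```

```text
t: 5.82
ee_pos: [0.5137, -0.0278, 0.2395]
tcp_rot: [-3.137, -0.158, 0.001]
force: [-0.8, -1.1, 0.5]
gripper_width: 0.001
grip_force: 0.8
5.825 [ 0.5137 -0.0278  0.2395] yang -84.21969225452318 z [-0.001  0.    -1.   ] F [-0.8 -1.1  0.5] 0.0008849212149196808 q [-0.45  0.65  0.72  2.   -0.64  0.73 -0.8 ]
[ 0.595 -0.019  0.209] [-0.312 -0.032 -0.95 ]
cap_top 0.64 [310.7 217. ] [ 0.5348 -0.0617  0.059 ] [ 0.5347 -0.0618  0.0586]
notch 0.77 [401.8 211.4] [ 0.5438 -0.1148  0.059 ] [ 0.5248 -0.1508  0.003 ]
notch 0.51 [391.9 210.9] [ 0.5435 -0.1089  0.059 ] [ 0.54   -0.115   0.0489]
lug 0.64 [249.6 235.7] [ 0.5299 -0.0254  0.081 ] [ 0.5296 -0.0254  0.0804]
pin 0.61 [392.1 212.7] [ 0.5389 -0.1153  0.049 ] [ 0.5389 -0.1154  0.0489]
grey 2061 [ 0.53613121 -0.06275363  0.059     ] zflat 0.059028160284474246
circle [ 0.54010917 -0.06262622  0.04817947]
bar 231 [ 0.54070989 -0.09727615  0.059     ] -82.44501684998573
lug 860 [ 0.53150318 -0.02494784  0.0805768 ] 96.97918646561199 0.03808800466096247
br 394 202 [ 0.5364 -0.1338  0.0171] -89.8 0.071
br 396 204 [ 0.5348 -0.1361  0.0164] -91.1 0.0734
at 6.075 [ 0.514  -0.0275  0.2394] -84.0
(95, 0.018, 0.24) -> [0.003, -0.003, -0.002] 0.022
(94, 0.018, 0.24) -> [0.005, -0.004, -0.002] 0.044
(93, 0.018, 0.24) -> [0.007, -0.005, -0.002] 0.066
(92, 0.018, 0.24) -> [0.01, -0.006, -0.002] 0.088
```

View pics/w4.png

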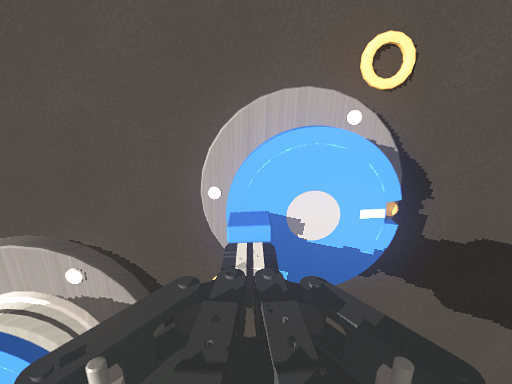

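```bash
cat > pin.py <<'E'
import sys
from h import *
f=np.load(sys.argv[1]+".npz");ci=dict(T=f["T"],K=f["K"],k1=float(f["k1"]));d=f["d"];O=np.array([.5361,-.0628])
Q=np.array([dep(ci,(u,v),d) for v in range(150,280) for u in range(330,430)])
r=np.hypot(*(Q[:,:2]-O).T);a=np.degrees(np.arctan2(Q[:,1]-O[1],Q[:,0]-O[0]))
k=(Q[:,2]>.0445)&(Q[:,2]<.0495)&(r>.046)&(r<.06)
print(k.sum(),Q[k].mean(0),"ang",a[k].min(),a[k].mean(),a[k].max(),"r",r[k].min(),r[k].max())
n=(abs(Q[:,2]-.059)<.003)&(r>.0475)&(r<.051)
b=np.sort(a[n]);g=np.diff(b);i=g.argmax();print("notch edges",b[i],b[i+1],"mid",(b[i]+b[i+1])/2)
E
python3 pin.py w4
```

```text
139 [ 0.54111667 -0.11466711  0.04751069] ang -90.21413310380967 -84.47871369280706 -80.2844800917617 r 0.04879542824154983 0.05656980512158214
notch edges -90.42793599155365 -73.18463974609628 mid -81.80628786882497
```

```bash
python3 -m handwheel '[[[0.003,-0.003,-0.002,0.022],[0.005,-0.004,-0.002,0.044],[0.007,-0.005,-0.002,0.066],[0.007,-0.005,-0.002,0.066]]]'
python3 look.py w5|head -1; python3 pin.py w5; python3 meas.py w5 .059 | grep -E 'bar|lug'; python3 plan.py '[[93,0.03,0.038,0.24],[93,0.03,0.038,0.31]]'
```

```text
t: 6.58
ee_pos: [0.5162, -0.0258, 0.24]
tcp_rot: [3.14, 0.079, 0.0]
force: [-1.0, 0.3, -0.4]
gripper_width: -0.001
grip_force: 0.5
6.575 [ 0.5162 -0.0258  0.24  ] yang -87.12733219670524 z [ 0. -0. -1.] F [-1.   0.3 -0.4] -0.000782635410529599 q [-0.46  0.66  0.73  2.   -0.65  0.74 -0.85]
99 [ 0.53982832 -0.11462822  0.04799826] ang -90.57620573749729 -85.90015496681485 -82.26318841580216 r 0.04865414212127614 0.05645284887829242
notch edges -94.4677202247384 -76.82978594440466 mid -85.64875308457152
bar 225 [ 0.5383639  -0.09757393  0.059     ] -86.28807993068148
lug 872 [ 0.53407048 -0.02474392  0.08059564] 93.06405415311856 0.0380818653440515
at 6.825 [ 0.5162 -0.0258  0.24  ] -87.1
(93, 0.03, 0.24) -> [-0.04, -0.0, -0.0] -0.002
(93, 0.03, 0.31) -> [-0.04, -0.0, -0.233] -0.002
```

The notch is centred on the pin to within about 1°, against a tolerance of ±3°. I'll back off, rise and move over the axis.

```bash
python3 -m handwheel '[[[-0.02,0,0,0],[-0.04,0,0,0],[-0.04,0,-0.12,0],[-0.04,0,-0.2,0],[-0.04,0,-0.2,0]]]'
python3 plan.py '[[93,0,-0.004,0.3],[93,0,-0.004,0.25],[93,0,-0.004,0.234],[93,0,-0.004,0.222]]'
```

```text
t: 7.45
ee_pos: [0.5043, -0.0266, 0.3014]
tcp_rot: [-3.14, -0.079, -0.005]
force: [0.1, -0.2, -0.3]
gripper_width: -0.003
grip_force: 0.0
at 7.45 [ 0.5043 -0.0266  0.3014] -87.1
(93, 0, 0.3) -> [0.1, 0.139, 0.005] -0.002
(93, 0, 0.25) -> [0.099, 0.139, 0.172] -0.002
(93, 0, 0.234) -> [0.099, 0.139, 0.225] -0.002
(93, 0, 0.222) -> [0.099, 0.139, 0.265] -0.002
```

```bash
python3 -m handwheel '[[[0.05,0.07,0,0],[0.1,0.139,0,0],[0.1,0.139,0.1,0],[0.1,0.139,0.17,0],[0.1,0.139,0.2,0]]]'
python3 look.py w6 | head -1;python3 pin.py w6; python3 meas.py w6 .059 | grep -E 'bar|lug'
```

```text
t: 8.07
ee_pos: [0.5354, -0.0663, 0.2381]
tcp_rot: [-3.14, -0.078, 0.004]
force: [-0.1, -0.0, 1.7]
gripper_width: 0.002
grip_force: 0.0
8.075 [ 0.5354 -0.0663  0.2381] yang -87.13648598990702 z [-0.003  0.    -1.   ] F [-0.1 -0.   1.7] 0.0016375137441101751 q [-0.37  0.69  0.72  1.94 -0.65  0.77 -0.79]
28 [ 0.54168009 -0.11815421  0.04730923] ang -88.10216375133335 -84.2440157380601 -81.44304411448701 r 0.054707720621216656 0.056723700696909095
bar 193 [ 0.53863844 -0.09734407  0.059     ] -96.90130015771379
lug 851 [ 0.53468657 -0.0264227   0.08045033] 103.89110760554624 0.03505829599159297Traceback (most recent call last):
  File "pin.py", line 9, in <module>
    b=np.sort(a[n]);g=np.diff(b);i=g.argmax();print("notch edges",b[i],b[i+1],"mid",(b[i]+b[i+1])/2)
                                   ~~~~~~~~^^
ValueError: attempt to get argmax of an empty sequence
```

Both the notch and pin are still at about -86°. Pressing down.

```bash
python3 -m handwheel '[[[0,0,0.012,0],[0,0,0.022,0],[0,0,0.032,0],[0,0,0.042,0],[0,0,0.05,0]]]'; python3 -m handwheel '[[[0,0,0.004,0],[0,0,0.006,0]]]'
```

```text
t: 8.95
ee_pos: [0.5362, -0.0666, 0.2254]
tcp_rot: [-3.14, -0.079, -0.001]
force: [-2.3, 1.2, 6.8]
gripper_width: -0.004
grip_force: 3.7
t: 9.2
ee_pos: [0.5362, -0.0665, 0.2237]
tcp_rot: [-3.14, -0.079, -0.001]
force: [-2.0, 1.1, 7.3]
gripper_width: 0.002
grip_force: 3.5
```

```bash
python3 -m handwheel '[[[0,0,0.004,0],[0,0,0.008,0],[0,0,0.008,0]]]'; python3 -m handwheel '[[[0,0,0.003,0],[0,0,0.006,0],[0,0,0.006,0]]]'
```

```text
t: 9.57
ee_pos: [0.5361, -0.0667, 0.2223]
tcp_rot: [-3.139, -0.079, -0.002]
force: [-4.3, 3.3, 18.6]
gripper_width: -0.007
grip_force: 9.5
t: 9.95
ee_pos: [0.536, -0.067, 0.2221]
tcp_rot: [-3.138, -0.078, -0.004]
force: [-9.3, 4.5, 37.4]
gripper_width: 0.001
grip_force: 18.8
```

The cap is on its stop: the tip stopped at about 0.049 and the force rose to 37 N. I'll lift straight up and check.

```bash
python3 -m handwheel '[[[0,0,-0.03,0],[0,0,-0.2,0],[0,0,-0.4,0],[-0.1,0,-0.5,0],[-0.2,0,-0.5,0]]]'
python3 look.py w7 | head -1; python3 meas.py w7 .049 | grep -v br; python3 - <<'E'
from h import *
a=cv2.imread("pics/w7.png")
for c in("top","scene"):
    im,_=snapshot(c);cv2.imwrite(f"pics/{c}1.png",im[...,::-1])
b=cv2.imread("pics/scene1.png")[100:240,140:320]
cv2.imwrite("pics/c.png",np.hstack([cv2.resize(a,(400,300)),cv2.resize(b,(386,300))]))
E
```

```text
t: 10.58
ee_pos: [0.4761, -0.0702, 0.371]
tcp_rot: [3.14, 0.079, 0.007]
force: [0.4, 0.6, -0.3]
gripper_width: 0.001
grip_force: 0.0
10.575 [ 0.4761 -0.0702  0.371 ] yang -87.11295525836788 z [ 0.004 -0.    -1.   ] F [ 0.4  0.6 -0.3] 0.0008509923232977402 q [-0.53  0.45  0.92  1.93 -0.43  0.97 -0.93]
grey 748 [ 0.53616717 -0.06290339  0.049     ] zflat 0.048950561918042396
circle [ 0.53581329 -0.06293001  0.0510364 ]
bar 104 [ 0.53885991 -0.0992313   0.049     ] -85.760803083575
lug 249 [ 0.53321934 -0.02576339  0.07073047] 94.53809676251713 0.037256803281920436
```

View pics/c.png

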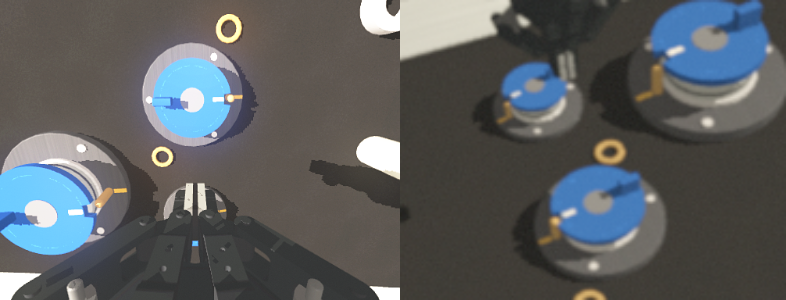

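The cap's top face measures 0.049 m, so it is fully home. The pin sits in the notch at (232,98) in the left picture, the rings haven't moved and the hand is clear. Handing in.

```bash
python3 -c "
from cell import *
print(close_job())"
```

```text
the job is handed in; nothing more can be done
None
```

I turned the middle-sized cap by its lug until the notch was over the pin, pressed it 10 mm down until it was fully home, took the hand away and handed the job in at about 11 s.

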